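Clamp a thin panel for planing

TASK

Slide the tallest of the three thin wooden panels up out of the slotted rack, lay it down flat on the clear bench and let go. Then take it up again the other way, set it flat and centred on the bed of the planing clamp, lengthwise between the steel jaw and the end stop, let go, and wind the handwheel clockwise, without pushing the jaw itself, until the panel is gripped firmly, the spring-backed stop giving way a few millimetres. Leave it clamped like that, and leave the other two panels, the block plane and the wooden tealight block where they are.

Things in the scene. Friction and masses are not known exactly. Their poses are not given: they have to be found in the camera images.
- rack: Fixed dark wooden rack, 124 (x) x 110 (y) x 30 mm high, with three slots 12 mm wide running along its y, open at both ends, at x = -40, 0 and +40 mm; slot floors are 10 mm above the bench. Origin: centre of its underside. z up.
- panel: The task's panel: plain pale wood, 10 mm thick (its x) x 130 mm long (its y) x 62 mm wide (its z), about 60 g. It starts standing on a long edge in one of the rack's slots, top edge 72 mm above the bench (the tallest of three). Origin: middle of the long edge it stands on at the start. Lying flat, its x axis is vertical (either way up).
- panel_mid (a point): Centre of the panel's volume (31 mm along its z from its origin).
- strip_a: Bystander: narrower panel in another slot, 10 x 130 x 36 mm, top edge 46 mm above the bench. Origin: middle of its lower edge. Axes as the panel.
- strip_b: Bystander: narrower, shorter panel in another slot, 10 x 100 x 36 mm, top edge 46 mm above the bench. Origin: middle of its lower edge.
- clamp: Fixed planing clamp. Wooden bed 46 mm wide (y) with its top 25 mm above the bench, from x = -176 to +162 mm; at the -x end a grey gearbox 86 x 80 x 46 mm high centred at x = -120 mm with a handwheel flat on top. Its x axis points from the wheel to the end stop. Origin: on the bench under the bed. z up.
- bed_mid (a point): Point on the bed's top face (z = 25 mm, y = 0) at x = +46 mm of the clamp: middle of the space between stop and fully wound-back jaw.
- stop: Steel end stop across the bed, 9 x 50 mm, standing 8 mm above the bed, backed by a stiff spring: it gives up to 6 mm in +x (2.5 N per mm) before it meets the fixed block behind it. Origin: middle of the foot of its face towards the jaw (clamp x = +137 mm, z = 25 mm, when unloaded); stop and block extend 25 mm to +x from there.
- jaw: Sliding steel jaw across the bed, 18 x 50 mm, standing 8 mm above the bed. Origin: middle of the foot of its face towards the stop; the jaw extends 18 mm to -x. At wheel = 0 it is at clamp x = -45 mm (182 mm from the stop); it advances 7 mm per radian of wheel, geared to the wheel, and stays where it is left.
- wheel (a joint): Handwheel angle, rad: 0 wound fully back, grows clockwise seen from above (jaw moves towards the stop), up to 9.5. Starts between 0 and 2.4; some 0.8 to 1.3 turns clamp the panel. Turning takes about 2.5 N at the knob, and more and more once the panel has met the spring-backed stop.
- wheel_axis (a point): Point on the wheel's vertical axis at the height to grip the knob, 91 mm above the bench. Wheel: dark steel, three spokes, 120 mm across, rim top 67 mm above the bench.
- spinner_grip (a point): Free-spinning upright black knob on the wheel, 22 mm across, from 67 to 105 mm above the bench, standing 50 mm off the wheel axis (towards clamp +x at wheel = 0). This point is on the knob's axis, 91 mm above the bench.
- block_plane: Bystander: steel and brass block plane, 150 x 48 mm, 50 mm high. Origin: centre of its underside.
- tealight_block: Bystander: pale wood block 70 x 70 x 65 mm with a glass insert on top (77 mm high in all). Origin: centre of its underside.
Not all that is in view belongs to the job. What is shaped like the panel but orange or pink is not meant.

How it is judged:
By the outcome, as a careful person would: the job done as asked, in the order asked, and still so for the second after the job is handed in, with the robot touching nothing.
It also fails if it takes over 72 s, if anything falls off the work surface, if the arm or the gripper's body presses on something with over 40 N, if the wrist force passes 120 N, or if a joint passes its speed limit or range.

ROBOT

A 6-joint arm with a two-finger parallel gripper is mounted at the origin on the work surface. World frame = base frame: x ahead of the robot, y to its left, z up, the work surface at z = 0. Lengths are in m, angles in degrees, forces in N, time in s.
With the tool pointing down it reaches from about 0.3 to 0.75 m from the base axis. Payload 8.5 kg.
Tool frame: the origin (TCP) lies on the centre line of the jaws, within the pads' length; the fingertips stand 25 mm ahead of it and the grasp point (between the pads) lies 6 mm ahead of it; z points along the fingers, y is the line along which they close (so a half turn about z gives the same grasp; the last joint's range is limited). The gripper opens to 85 mm and grips with 20 to 120 N. Pads are 22 mm wide; open, the fingers measure 114 mm over their backs; the gripper's body (76 mm by 85 mm) begins 54 mm behind the grasp point. The pads swing forward as they close: fully open they stand 13 mm farther back than shut.
Start: joints at [-83.669, 21.807, 74.336, -0, 83.858, -12.336], TCP at [0.176, -0.521, 0.256] pointing down, gripper open.
Joint ranges: [-178.18, 178.18], [-50.72, 133.34], [12.68, 142.11], [-81.47, 261.47], [9.98, 163.14], [-165.26, 165.26]. Speed limits (degrees/s): [136.94, 136.94, 180, 180, 180, 180].

INTERFACE

Orientations are given as a 3x3 rotation matrix whose columns are the frame's x, y, z axes.
In Python, from rig import telemetry, optics, env gives the robot as it stands.
- The arm moves only by the tool send_rows, never from a script. Its argument "deltas" is a list that holds one entry, the list of rows, each a list of 7 numbers: the shift along the tool's x, y, z in m, then the turn, a rotation vector about the tool's x, y, z in rad, then the opening, from -1 (shut) to 1 (fully open), so that 0 is half open. In form: [[[x, y, z, ax, ay, az, grip], ...]]. A call has 1 to 12 rows; each row shifts and turns the commanded pose from where the row before left it, along the tool's axes as they then stand; what a row does not reach is not made up. A row lasts 1/8 s, in which the tool goes at most 62.5 mm and 10.7 degrees, less where a joint would pass 70% of its speed; a pose out of reach is approached as far as the arm can. A call is refused whole if a number of a shift passes 0.0625 or a number of a turn 0.188, either way. A call with a gripper value outside its range is refused whole. The fingers move at their own pace and stop on an object; "squeeze" is the grip in N (left out, the last holds). Time passes only in rows, so rows that do not move let the fingers close. It gives the time, the measured TCP pose, the force, the opening and the grip force at its end, in the units of the state.
- telemetry.observe(): the state, without advancing time (a new reading comes with each control period).
- optics.get_image(name): name is "scene" or "top" or "wrist"; returns a dict with "image" (480x640x3 uint8, red, green, blue), "range_z" (480x640 float32, m along the optical axis (not along the pixel's ray), 0 where there is no reading), "K" (3x3 intrinsics, pixels), "rvec" (rotation vector, rad) and "tvec" (3), from world to camera coordinates, as OpenCV has them; the wrist camera has in their place "hand_eye" (4x4, takes a point from camera to tool coordinates, whose origin is the TCP and whose axes are the flange's). Camera axes: x right, y down, z forward; pixel columns grow to the right and rows downward; lengths in m; the calibration is good to about 2 mm. A picture is of the moment at which its call begins: read the wrist's pose just before it.
- env.close_job(): hands the job in; it is judged then, once.
The state is a dict: "time_s": time; "q": joint angles; "qvel": joint speeds; "joint_efforts": joint torques, N m; "position": TCP position; "tool_rot": TCP orientation; "ft_force": force on the tool from outside, world axes, zero at the start; "wrist_torque": the same for the moment, N m; "grip_width": finger opening in m; "gripper_force": force on a finger pad.
Only numpy, scipy, OpenCV 4.12 (cv2) and the standard library are available. Lean on these libraries where they do the work, as an engineer would, in place of code of your own. Each camera call takes 0.05 s, during which the arm holds its last target. There are 200 camera calls.

## Working session

There is one attempt and no reset: what is moved stays moved. The work goes in short steps, Python scripts to look and compute and a tool call to move; the robot and the scene stay as the last step left them, time stands still between calls to the robot, and variables do not carry over. Pictures are saved under pics/ and viewed, at most 10 in all, crops included, and the job is handed in when it is done.

Besides the shell and the picture viewer there is one more tool, called after "Call:" as a command line: name --argument value ..., lists and objects as JSON in quotes. send_rows: Moves the arm, as the interface text tells. Its arguments: {"type":"object","properties":{"deltas":{"type":"array"},"squeeze":{"type":"number"}},"required":["deltas"]}

```bash
ls; mkdir -p pics
cat > h.py <<'E'
import numpy as np, cv2
from rig import telemetry, optics, env
def pts(im, st=None):
    """world xyz for each pixel from range_z"""
    z=im["range_z"]; K=im["K"]; v,u=np.mgrid[0:480,0:640]
    c=np.stack([(u-K[0,2])/K[0,0]*z,(v-K[1,2])/K[1,1]*z,z],-1)
    if "hand_eye" in im:
        H=np.array(im["hand_eye"]); t=c@H[:3,:3].T+H[:3,3]
        return t@np.array(st["tool_rot"]).T+np.array(st["position"])
    R=cv2.Rodrigues(np.array(im["rvec"]))[0]
    return (c-np.array(im["tvec"]).ravel())@R
E
python3 - <<'E'
from h import *
s=telemetry.observe(); print(s)
for n in("scene","top"):
    im=optics.get_image(n); cv2.imwrite(f"pics/{n}0.png",im["image"][:,:,::-1]); np.savez(f"{n}0.npz",**im)
    print(n,im["K"],im["rvec"],im["tvec"])
E
```

```text
pics
{'time_s': 0.0, 'q': array([-8.36697510e+01,  2.18419529e+01,  7.43849948e+01, -5.54436639e-04,
        8.38592233e+01, -1.23338824e+01]), 'qvel': array([ 0.05460814, -0.01351351,  0.03434329, -0.0494986 ,  0.12040731,
        0.07801623]), 'joint_efforts': array([ 1.86781086e-03, -4.48458445e+01, -2.31277746e+01, -9.36979654e-05,
        4.70225335e-03,  7.77956387e-06]), 'position': array([ 0.17599437, -0.52080574,  0.25570132]), 'tool_rot': array([[ 9.47410498e-01,  3.20020809e-01, -1.75388693e-04],
       [ 3.20020705e-01, -9.47409371e-01,  1.49373774e-03],
       [ 3.11862269e-04, -1.47131083e-03, -9.99998869e-01]]), 'ft_force': array([ 0.10403328,  0.01957621, -0.41298874]), 'wrist_torque': array([ 0.02750969, -0.00941977,  0.04129934]), 'gripper_force': 0.0, 'grip_width': 0.08538962190932999}
scene [[533.64427084   0.         314.74474805]
 [  0.         533.64427084 241.42352549]
 [  0.           0.           1.        ]] [ 1.43206503  2.17138553 -0.82629234] [ 0.11538497 -0.35748936  1.55146968]
top [[581.07458258   0.         309.37994684]
 [  0.         581.07458258 237.18520024]
 [  0.           0.           1.        ]] [ 2.03912884 -2.18384002  0.24283739] [0.12888618 0.54427436 1.53476013]
```

View pics/scene0.png

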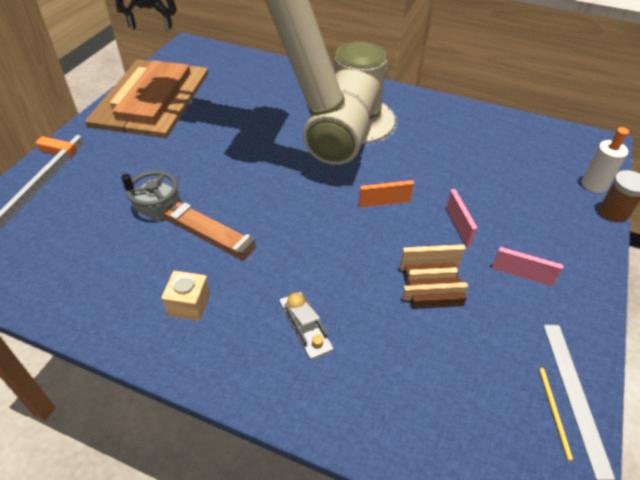

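View pics/top0.png

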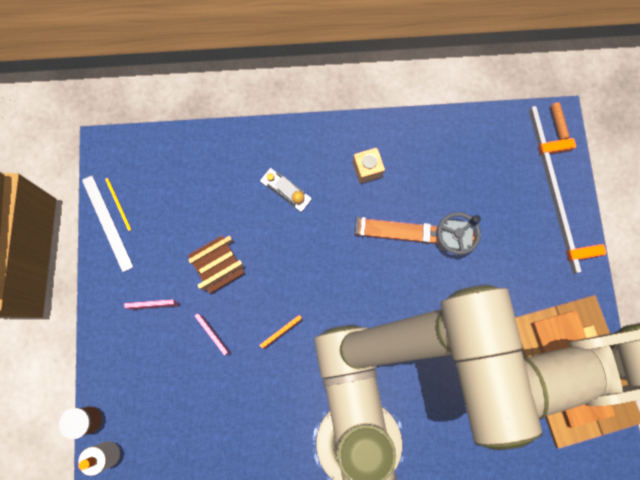

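The scene image shows the rack at (433,275), with candidate panels at (432,257), (432,274) and (435,291). It also shows the clamp from the wheel (153,195) to the stop (243,245), the tealight block at (186,295) and the plane at (306,323). In the top view the pale candidates are (210,250), (217,261) and (220,275). The pink and orange pieces are decoys. Next I measure heights and enlarge the rack.

```bash
cat > m.py <<'E'
from h import *
S=dict(np.load("scene0.npz"));T=dict(np.load("top0.npz"))
pic=[]
for n,im,(u0,v0,u1,v1) in(("scene",S,(390,235,480,310)),("top",T,(180,228,255,300))):
    P=pts(im); hsv=cv2.cvtColor(im["image"],cv2.COLOR_RGB2HSV)
    m=np.zeros((480,640),np.uint8); m[v0:v1,u0:u1]=1
    pale=((hsv[...,0]>10)&(hsv[...,0]<28)&(hsv[...,2]>150)&(m>0)).astype(np.uint8)
    k,lab,st,ce=cv2.connectedComponentsWithStats(pale)
    for i in range(1,k):
        if st[i,4]<30: continue
        p=P[lab==i]; top=p[p[:,2]>np.percentile(p[:,2],95)-.008]
        c,sz,a=cv2.minAreaRect((top[:,:2]*1000).astype(np.float32))
        print(n,ce[i].round(),"n",st[i,4],"z95",np.percentile(p[:,2],95).round(4),"topc mm",np.round(c,1),np.round(sz,1),round(a,1))
    pic.append(cv2.resize(im["image"][v0:v1,u0:u1],(400,400),interpolation=cv2.INTER_CUBIC))
cv2.imwrite("pics/rackcrop.png",np.hstack(pic)[:,:,::-1])
P=pts(T); hsv=cv2.cvtColor(T["image"],cv2.COLOR_RGB2HSV)
print("bench z",np.median(P[300:340,100:180,2]))
def box(nm,u0,v0,u1,v1,lo,hi,cond=True):
    m=np.zeros((480,640),bool);m[v0:v1,u0:u1]=1
    m&=(P[...,2]>lo)&(P[...,2]<hi)&cond
    p=P[m]; c,sz,a=cv2.minAreaRect((p[:,:2]*1000).astype(np.float32))
    print(nm,m.sum(),np.round(c,1),np.round(sz,1),round(a,1),"z",np.percentile(p[:,2],[5,50,95]).round(4)); return p
box("knob",425,205,495,265,.08,.12)
box("wheel",425,205,495,265,.055,.075)
sat=hsv[...,1]
box("stop",350,210,372,245,.025,.05,sat<80)
box("jaw",415,215,437,248,.025,.05,sat<80)
box("bed",350,210,438,245,.015,.05)
box("tea",350,145,390,185,.03,.12)
box("plane",255,160,320,215,.012,.12)
E
python3 m.py
```

```text
scene [434. 249.] n 373 z95 0.0731 topc mm [467.4 342.5] [ 14.7 130.4] 27.7
scene [433. 271.] n 341 z95 0.0471 topc mm [505.3 354.4] [15.3 99.7] 27.2
scene [436. 286.] n 405 z95 0.0473 topc mm [543.6 369.9] [ 14.1 130. ] 26.4
top [209. 249.] n 277 z95 0.0506 topc mm [539.  366.5] [ 12.3 129.2] 27.8
top [215. 262.] n 239 z95 0.0513 topc mm [502.  351.8] [10.7 99.2] 26.6
top [220. 273.] n 270 z95 0.0768 topc mm [463.8 339.4] [ 11. 128.] 27.0
bench z 0.00039819372274815194
knob 71 [ 562.3 -358.9] [19.2 23. ] 44.0 z [0.0833 0.1019 0.1093]
wheel 729 [ 534.5 -317.1] [117.7 117.1] 21.5 z [0.0586 0.0655 0.0725]
stop 123 [581.2 -53.4] [26.2 50. ] 80.5 z [0.0275 0.0324 0.0388]
jaw 151 [ 547.7 -245.5] [36.9 51.9] 81.1 z [0.0266 0.0322 0.0375]
bed 1381 [ 562.8 -155.5] [234.  52.] 80.4 z [0.0187 0.0256 0.0351]
tea 705 [754.4 -90.5] [74.1 71.6] 13.6 z [0.0392 0.065  0.0801]
plane 729 [739.4 119.7] [150.  139.5] 48.4 z [0.0134 0.0335 0.0511]
```

View pics/rackcrop.png

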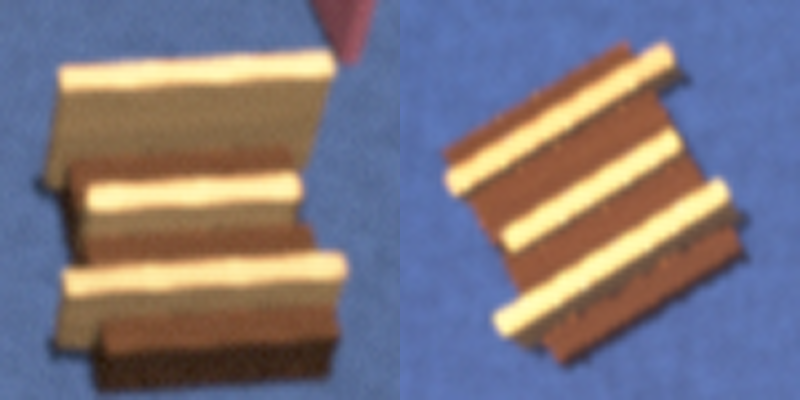

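The tallest panel is the one at top (220,273) / scene (434,249). Its top reads about 73–77 mm against 47–51 mm for the other two, and it is 130 mm long. Its centre is about (0.4655, 0.341), with the normal at 27°. The wheel is at about 2.38 rad. Next I move over the rack.

Call:
send_rows --deltas '[[[0.0366, -0.032, 0, 0, 0, 0, -0.3], [0.0366, -0.032, 0, 0, 0, 0, -0.3], [0.0366, -0.032, 0, 0, 0, 0, -0.3], [0.0366, -0.032, 0, 0, 0, 0, -0.3], [0.0366, -0.032, 0, 0, 0, 0, -0.3], [0.0366, -0.032, 0, 0, 0, 0, -0.3], [0.0366, -0.032, 0, 0, 0, 0, -0.3], [0.0366, -0.032, 0, 0, 0, 0, -0.3], [0.0366, -0.032, 0, 0, 0, 0, -0.3], [0.0366, -0.032, 0, 0, 0, 0, -0.3]]]'

```text
time_s: 1.35
position: [0.4208, -0.0992, 0.2562]
tool_rot: [[0.947, 0.32, -0.0], [0.32, -0.947, 0.0], [-0.0, -0.0, -1.0]]
ft_force: [-0.3, -1.3, 0.3]
grip_width: 0.03
gripper_force: 0.0
```

Call:
send_rows --deltas '[[[0.0184, -0.0403, 0, 0, 0, 0, -0.3], [0.0184, -0.0403, 0, 0, 0, 0, -0.3], [0.0184, -0.0403, 0, 0, 0, 0, -0.3], [0.0184, -0.0403, 0, 0, 0, 0, -0.3], [0.0184, -0.0403, 0, 0, 0, 0, -0.3], [0.0184, -0.0403, 0, 0, 0, 0, -0.3], [0.0184, -0.0403, 0, 0, 0, 0, -0.3], [0.0184, -0.0403, 0, 0, 0, 0, -0.3], [0.0184, -0.0403, 0, 0, 0, 0, -0.3], [0.0184, -0.0403, 0, 0, 0, 0, -0.3]]]'

```text
time_s: 2.6
position: [0.4655, 0.3414, 0.256]
tool_rot: [[0.947, 0.32, -0.001], [0.32, -0.947, -0.0], [-0.001, 0.0, -1.0]]
ft_force: [0.0, -0.7, -0.5]
grip_width: 0.03
gripper_force: 0.0
```

Call:
send_rows --deltas '[[[0, 0, 0.003, 0, 0, -0.1716, -0.3], [0, 0, 0.003, 0, 0, -0.1716, -0.3], [0, 0, 0.003, 0, 0, -0.1716, -0.3], [0, 0, 0.003, 0, 0, -0.1716, -0.3], [0, 0, 0.003, 0, 0, -0.1716, -0.3], [0, 0, 0.003, 0, 0, -0.1716, -0.3], [0, 0, 0.003, 0, 0, -0.1716, -0.3], [0, 0, 0.003, 0, 0, -0.1716, -0.3], [0, 0, 0.003, 0, 0, -0.1716, -0.3], [0, 0, 0.003, 0, 0, -0.1716, -0.3], [0, 0, 0, 0, 0, 0, -0.3]]]'

```text
time_s: 3.98
position: [0.4655, 0.3399, 0.2258]
tool_rot: [[-0.452, 0.892, -0.001], [0.892, 0.452, -0.0], [0.0, -0.001, -1.0]]
ft_force: [-0.7, 0.6, 0.2]
grip_width: 0.0299
gripper_force: 0.0
```

Run:
```python
from h import *
s=telemetry.observe(); im=optics.get_image("wrist"); np.savez("w1.npz",**im)
print(np.round(im["hand_eye"],3).tolist(), s["position"], s["q"].round(1))
cv2.imwrite("pics/w1.png",im["image"][:,:,::-1])
P=pts(im,s); hsv=cv2.cvtColor(im["image"],cv2.COLOR_RGB2HSV)
pale=((hsv[...,0]>10)&(hsv[...,0]<28)&(hsv[...,2]>150)&(P[...,2]>.03)&(P[...,2]<.1)).astype(np.uint8)
k,lab,st,ce=cv2.connectedComponentsWithStats(pale)
for i in range(1,k):
    if st[i,4]<200: continue
    p=P[lab==i]; zt=np.percentile(p[:,2],95); top=p[p[:,2]>zt-.006]
    c,sz,a=cv2.minAreaRect((top[:,:2]*1000).astype(np.float32))
    print(ce[i].round(),st[i,:4],"n",st[i,4],"z",zt.round(4),np.round(c,1),np.round(sz,1),round(a,1))
```

```text
[[0.0, -0.964, -0.264, 0.067], [1.0, 0.0, 0.0, -0.001], [-0.0, -0.264, 0.964, -0.118], [0.0, 0.0, 0.0, 1.0]] [0.46549341 0.33986619 0.22581893] [24.4 25.8 73.   0.  81.3 -2.5]
[346. 178.] [325 151  36  72] n 1092 z 0.0321 [471.2 370.1] [27.5 57. ] 27.5
[388. 218.] [360 151  52 135] n 3644 z 0.0469 [508.2 342. ] [10.2 72.7] 27.1
[434. 214.] [423 150  24 131] n 1288 z 0.0322 [547.9 380.7] [ 17.  108.7] 27.0
[318. 235.] [311 161  14 150] n 1988 z 0.0738 [468.  332.7] [  9.4 111.1] 27.2
[ 57. 311.] [ 14 225  80 152] n 4264 z 0.0635 [302.8 186.4] [ 12.1 129.4] 33.2
[346. 264.] [335 245  24  36] n 534 z 0.0319 [504.1 315.1] [19.3 31.4] 26.8
```

View pics/w1.png

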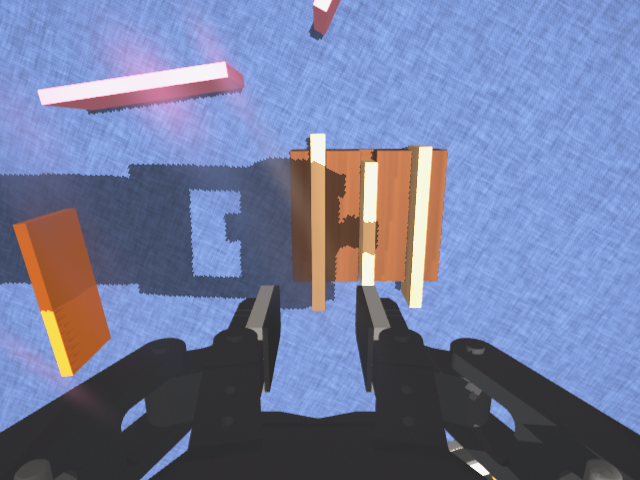

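The wrist view shows the panel's top edge at (318,235), running from row 133 to row 310. It is centred between the fingers, with the shorter strips at (370,225) and (420,225). I descend and grip.

Call:
send_rows --deltas '[[[0, -0.001, 0.03, 0, 0, 0, -0.3], [0, 0, 0.03, 0, 0, 0, -0.3], [0, 0, 0.03, 0, 0, 0, -0.3], [0, 0, 0.026, 0, 0, 0, -0.3], [0, 0, 0.02, 0, 0, 0, -0.3], [0, 0, 0.01, 0, 0, 0, -0.3], [0, 0, 0.01, 0, 0, 0, -0.3], [0, 0, 0, 0, 0, 0, -1], [0, 0, 0, 0, 0, 0, -1], [0, 0, 0, 0, 0, 0, -1], [0, 0, 0, 0, 0, 0, -1]]]' --squeeze 35

```text
time_s: 5.4
position: [0.4649, 0.3395, 0.0706]
tool_rot: [[-0.454, 0.891, 0.0], [0.891, 0.454, 0.0], [-0.0, 0.0, -1.0]]
ft_force: [0.5, -0.1, -1.3]
grip_width: 0.0092
gripper_force: 37.7
```

Call:
send_rows --deltas '[[[0, 0, -0.015, 0, 0, 0, -1], [0, 0, -0.015, 0, 0, 0, -1], [0, 0, -0.02, 0, 0, 0, -1], [0, 0, -0.03, 0, 0, 0, -1], [0, 0, -0.03, 0, 0, 0, -1], [0, 0, -0.02, 0, 0, 0, -1]]]'

```text
time_s: 6.15
position: [0.4648, 0.3395, 0.2031]
tool_rot: [[-0.454, 0.891, 0.002], [0.891, 0.454, 0.001], [-0.0, 0.003, -1.0]]
ft_force: [-0.5, 0.9, -1.6]
grip_width: 0.0094
gripper_force: 37.9
```

Call:
send_rows --deltas '[[[-0.0336, -0.0179, 0, 0, 0, 0, -1], [-0.0336, -0.0179, 0, 0, 0, 0, -1], [-0.0336, -0.0179, 0, 0, 0, 0, -1], [-0.0336, -0.0179, 0, 0, 0, 0, -1], [-0.0336, -0.0179, 0, 0, 0, 0, -1], [-0.0336, -0.0179, 0, 0, 0, 0, -1]]]'

```text
time_s: 6.9
position: [0.4603, 0.1099, 0.2015]
tool_rot: [[-0.454, 0.891, 0.001], [0.891, 0.454, -0.0], [-0.001, 0.001, -1.0]]
ft_force: [-0.2, -0.4, -1.3]
grip_width: 0.0092
gripper_force: 37.9
```

Call:
send_rows --deltas '[[[0, 0, 0, 0.12, 0, 0, -1], [0, 0, 0, 0.12, 0, 0, -1], [0, 0, 0, 0.12, 0, 0, -1], [0, 0, 0, 0.12, 0, 0, -1], [0, 0, 0, 0.12, 0, 0, -1], [0, 0, 0, 0.12, 0, 0, -1], [0, 0, 0, 0.12, 0, 0, -1], [0, 0, 0, 0.12, 0, 0, -1], [0, 0, 0, 0, 0, 0, -1]]]'

```text
time_s: 8.02
position: [0.4608, 0.1114, 0.1999]
tool_rot: [[-0.454, 0.511, -0.73], [0.891, 0.261, -0.372], [0.0, -0.819, -0.573]]
ft_force: [-0.3, -0.5, -1.4]
grip_width: 0.0093
gripper_force: 37.9
```

Call:
send_rows --deltas '[[[0, 0.0246, 0.0172, 0, 0, 0, -1], [0, 0.0246, 0.0172, 0, 0, 0, -1], [0, 0.0246, 0.0172, 0, 0, 0, -1], [0, 0.0246, 0.0172, 0, 0, 0, -1], [0, 0.0164, 0.0115, 0, 0, 0, -1], [0, 0.0066, 0.0046, 0, 0, 0, -1], [0, 0.0016, 0.0012, 0, 0, 0, -1], [0, 0, 0, 0, 0, 0, -1]]]'

```text
time_s: 9.02
position: [0.4609, 0.1112, 0.0508]
tool_rot: [[-0.454, 0.512, -0.729], [0.891, 0.26, -0.372], [-0.0, -0.818, -0.575]]
ft_force: [0.1, -0.3, -1.1]
grip_width: 0.0095
gripper_force: 37.9
```

Call:
send_rows --deltas '[[[0, 0.0033, 0.0023, 0, 0, 0, -1], [0, 0.0025, 0.0017, 0, 0, 0, -1], [0, 0.0016, 0.0012, 0, 0, 0, -1], [0, 0, 0, 0, 0, 0, -1]]]'

```text
time_s: 9.52
position: [0.4605, 0.1111, 0.041]
tool_rot: [[-0.454, 0.511, -0.73], [0.891, 0.26, -0.372], [0.0, -0.819, -0.573]]
ft_force: [0.5, 0.3, 0.7]
grip_width: 0.0093
gripper_force: 37.9
```

Call:
send_rows --deltas '[[[0, 0.0012, 0.0009, 0, 0, 0, -1], [0, 0, 0, 0, 0, 0, -1]]]'

```text
time_s: 9.78
position: [0.4605, 0.1111, 0.0396]
tool_rot: [[-0.454, 0.511, -0.73], [0.891, 0.26, -0.372], [0.0, -0.819, -0.573]]
ft_force: [-0.8, -0.1, -1.2]
grip_width: 0.0096
gripper_force: 37.9
```

Call:
send_rows --deltas '[[[0, 0, 0, 0, 0, 0, -0.55], [0, 0, 0, 0, 0, 0, -0.55], [0, 0.003, -0.006, 0, 0, 0, -0.55], [0, 0.0045, -0.008, 0, 0, 0, -0.55], [0, 0.0045, -0.008, 0, 0, 0, -0.55], [0, 0.0045, -0.008, 0, 0, 0, -0.55], [0, 0.0045, -0.008, 0, 0, 0, -0.55], [0, 0.0055, -0.01, 0, 0, 0, -0.55], [0, 0.0055, -0.01, 0, 0, 0, -0.55]]]'

```text
time_s: 10.9
position: [0.5198, 0.1413, 0.0468]
tool_rot: [[-0.454, 0.511, -0.73], [0.891, 0.26, -0.372], [0.0, -0.819, -0.573]]
ft_force: [0.2, 0.1, 0.1]
grip_width: 0.019
gripper_force: 0.0
```

Call:
send_rows --deltas '[[[0, -0.0262, -0.0184, 0, 0, 0, 0.3], [0, -0.0262, -0.0184, 0, 0, 0, 1], [0, -0.0262, -0.0184, 0, 0, 0, 1], [0, -0.0262, -0.0184, 0, 0, 0, 1], [0, -0.0262, -0.0184, 0, 0, 0, 1], [0, -0.0262, -0.0184, 0, 0, 0, 1]]]'

```text
time_s: 11.65
position: [0.5196, 0.1413, 0.24]
tool_rot: [[-0.454, 0.511, -0.73], [0.891, 0.26, -0.372], [0.0, -0.819, -0.573]]
ft_force: [0.5, -0.6, -0.6]
grip_width: 0.0854
gripper_force: 0.0
```

Call:
send_rows --deltas '[[[0, 0, 0, -0.12, 0, 0, 1], [0, 0, 0, -0.12, 0, 0, 1], [0, 0, 0, -0.12, 0, 0, 1], [0, 0, 0, -0.12, 0, 0, 1], [0, 0, 0, -0.12, 0, 0, 1], [0, 0, 0, -0.12, 0, 0, 1], [0, 0, 0, -0.12, 0, 0, 1], [0, 0, 0, -0.12, 0, 0, 1], [0, -0.045, 0, 0, 0, 0, 1], [0, -0.045, 0, 0, 0, 0, 1], [0, 0, 0, 0, 0, 0, 1]]]'

```text
time_s: 13.02
position: [0.4375, 0.0997, 0.2394]
tool_rot: [[-0.453, 0.892, -0.0], [0.892, 0.453, -0.0], [0.0, -0.0, -1.0]]
ft_force: [0.1, -0.1, -0.1]
grip_width: 0.0854
gripper_force: 0.0
```

```bash
cat > panel.py <<'E'
from h import *
import sys
def panel(P,rgb,lo,hi,near=None):
    hsv=cv2.cvtColor(rgb,cv2.COLOR_RGB2HSV)
    m=((hsv[...,0]>8)&(hsv[...,0]<32)&(hsv[...,2]>90)&(P[...,2]>lo)&(P[...,2]<hi))
    if near is not None: m&=np.hypot(P[...,0]-near[0],P[...,1]-near[1])<.12
    k,lab,st,ce=cv2.connectedComponentsWithStats(m.astype(np.uint8))
    for i in range(1,k):
        if st[i,4]<150: continue
        p=P[lab==i]; c,sz,a=cv2.minAreaRect((p[:,:2]*1000).astype(np.float32))
        print(ce[i].round(),st[i].tolist(),"z",np.percentile(p[:,2],[5,50,95]).round(4),np.round(c,1),np.round(sz,1),round(a,1))
if __name__=="__main__":
    nm,lo,hi,x,y=sys.argv[1],*map(float,sys.argv[2:6])
    s=telemetry.observe(); print(s["position"],s["q"].round(1))
    for n in ("wrist","top"):
        im=optics.get_image(n); cv2.imwrite(f"pics/{nm}_{n}.png",im["image"][:,:,::-1]); print(n)
        panel(pts(im,s),im["image"],lo,hi,(x,y))
E
python3 panel.py lay .004 .03 .44 .10
```

```text
[0.43750703 0.09970749 0.23938702] [ -2.3  12.5  91.1  -0.   76.4 -29.3]
wrist
[329. 204.] [294, 134, 72, 143, 9708] z [0.0095 0.0108 0.012 ] [446.  104.5] [ 61.6 130.1] 27.1
top
[300. 279.] [291, 272, 22, 13, 181] z [0.0055 0.0102 0.0169] [449.3 120.8] [58.6 33.6] 88.5
```

View pics/lay_wrist.png

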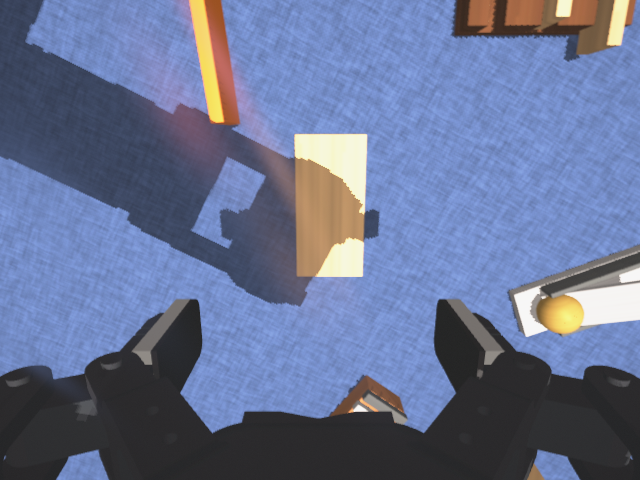

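The panel lies flat at (446,104.5) mm, pixels (294–366,134–277), size 61.6x130, and the tool yaw already matches it. I approach and check fingertip reach at this opening.

Call:
send_rows --deltas '[[[0.0005, 0.0098, 0.03, 0, 0, 0, 0.72], [0, 0, 0.04, 0, 0, 0, 0.72], [0, 0, 0.04, 0, 0, 0, 0.72], [0, 0, 0.04, 0, 0, 0, 0.72], [0, 0, 0.02, 0, 0, 0, 0.72], [0, 0, 0, 0, 0, 0, 0.72]]]'

```text
time_s: 13.88
position: [0.4482, 0.1055, 0.0675]
tool_rot: [[-0.454, 0.891, -0.003], [0.891, 0.454, 0.0], [0.001, -0.002, -1.0]]
ft_force: [0.2, -0.3, 1.1]
grip_width: 0.0737
gripper_force: 0.0
```

Run:
```python
from h import *
s=telemetry.observe(); im=optics.get_image("wrist"); P=pts(im,s)
t=(P-s["position"])@np.array(s["tool_rot"]); print(s["position"],s["grip_width"])
for sg in(1,-1):
    m=(sg*t[...,1]>.03)&(sg*t[...,1]<.06)&(abs(t[...,0])<.02)&(P[...,2]>.025)&(im["range_z"]>0)&(t[...,2]>-.02)
    q=t[m]; print(m.sum(),"tip z",np.percentile(q[:,2],[50,90,97,99.5]).round(4),"y",np.percentile(abs(q[q[:,2]>.0][:,1]),[2,98]).round(4),"x",np.percentile(q[:,0],[2,98]).round(4))
m=(P[...,2]>.006)&(P[...,2]<.02)&(np.hypot(t[...,0],t[...,1])<.1)
q=t[m]; print("panel y",np.percentile(q[:,1],[1,99]).round(4))
```

```text
[0.44818907 0.10547164 0.06752364] 0.07370754073825468
3251 tip z [-0.0054  0.0089  0.0127  0.015 ] y [0.0356 0.0484] x [-0.0097  0.0116]
3244 tip z [-0.0053  0.0089  0.0127  0.0147] y [0.0373 0.0501] x [-0.0098  0.0116]
panel y [-0.0329  0.0276]
```

Call:
send_rows --deltas '[[[0, 0, 0.015, 0, 0, 0, 0.72], [0, 0, 0.015, 0, 0, 0, 0.72], [0, 0, 0.01, 0, 0, 0, 0.72], [0, 0, 0.0065, 0, 0, 0, 0.72], [0, 0, 0, 0, 0, 0, 0.72], [0, 0, 0, 0, 0, 0, -0.2], [0, 0, 0, 0, 0, 0, -0.2], [0, 0, 0, 0, 0, 0, -0.2], [0, 0, 0, 0, 0, 0, -0.2]]]' --squeeze 35

```text
time_s: 15.05
position: [0.448, 0.1052, 0.0229]
tool_rot: [[-0.454, 0.891, 0.001], [0.891, 0.454, -0.0], [-0.001, 0.001, -1.0]]
ft_force: [-1.5, 1.6, 5.6]
grip_width: 0.0607
gripper_force: 38.0
```

Call:
send_rows --deltas '[[[0, 0, -0.02, 0, 0, 0, -0.2], [0, 0, -0.04, 0, 0, 0, -0.2], [0, 0, -0.04, 0, 0, 0, -0.2], [0, 0, -0.04, 0, 0, 0, -0.2], [-0.04, -0.0019, 0, 0, 0, 0, -0.2], [-0.04, -0.0019, 0, 0, 0, 0, -0.2], [-0.04, -0.0019, 0, 0, 0, 0, -0.2], [-0.04, -0.0019, 0, 0, 0, 0, -0.2], [-0.04, -0.0019, 0, 0, 0, 0, -0.2], [-0.04, -0.0019, 0, 0, 0, 0, -0.2], [-0.04, -0.0019, 0, 0, 0, 0, -0.2]]]'

```text
time_s: 16.42
position: [0.5633, -0.1516, 0.1623]
tool_rot: [[-0.454, 0.891, -0.0], [0.891, 0.454, 0.0], [0.0, -0.0, -1.0]]
ft_force: [0.3, 0.6, -0.2]
grip_width: 0.0604
gripper_force: 38.8
```

Call:
send_rows --deltas '[[[0, 0, 0, 0, 0, 0.129, -0.2], [0, 0, 0, 0, 0, 0.129, -0.2], [0, 0, 0, 0, 0, 0.129, -0.2], [0, 0, 0, 0, 0, 0.129, -0.2], [0, 0, 0, 0, 0, 0.129, -0.2], [0, 0, 0, 0, 0, 0, -0.2], [0, 0, 0, 0, 0, 0, -0.2]]]'

```text
time_s: 17.3
position: [0.5629, -0.1504, 0.1623]
tool_rot: [[0.171, 0.985, -0.0], [0.985, -0.171, 0.0], [0.0, -0.0, -1.0]]
ft_force: [0.4, -0.8, -0.5]
grip_width: 0.0605
gripper_force: 38.8
```

Run:
```python
from h import *
s=telemetry.observe(); im=optics.get_image("wrist"); np.savez("w3.npz",**im,pos=s["position"],rot=s["tool_rot"]); P=pts(im,s)
cv2.imwrite("pics/w3.png",im["image"][:,:,::-1]); print(s["position"],s["q"].round(1),s["ft_force"])
t=(P-s["position"])@np.array(s["tool_rot"])
hsv=cv2.cvtColor(im["image"],cv2.COLOR_RGB2HSV)
def rect(nm,m):
    k,lab,st,ce=cv2.connectedComponentsWithStats(m.astype(np.uint8))
    for i in range(1,k):
        if st[i,4]<250: continue
        p=P[lab==i]; c,sz,a=cv2.minAreaRect((p[:,:2]*1000).astype(np.float32))
        print(nm,ce[i].round(),st[i].tolist(),np.round(c,1),np.round(sz,1),round(a,1),"z",np.percentile(p[:,2],[5,50,95]).round(4))
ok=im["range_z"]>0
rect("steel",ok&(P[...,2]>.027)&(P[...,2]<.04)&(hsv[...,1]<90))
rect("bed",ok&(P[...,2]>.018)&(P[...,2]<.03)&(hsv[...,1]>90)&((hsv[...,0]<25)|(hsv[...,0]>170)))
rect("panel",ok&(abs(t[...,2]-.013)<.012)&(abs(t[...,1])<.05)&(abs(t[...,0])<.09)&(hsv[...,0]>8)&(hsv[...,0]<32))
```

```text
[ 0.56291764 -0.15035078  0.16227035] [-26.6  29.7  77.5   0.   72.8 -16.8] [ 0.38721817 -0.8391532  -0.50352932]
steel [322.  59.] [279, 50, 86, 20, 1638] [582.7 -44.6] [10.1 49.8] 80.0 z [0.0322 0.0336 0.0348]
steel [321.  87.] [280, 79, 84, 18, 1399] [580.2 -59.4] [ 9.8 49.5] 80.1 z [0.0322 0.0336 0.0348]
bed [554. 106.] [536, 44, 38, 118, 1240] [721.5 -94.4] [70.2 18. ] 88.8 z [0.0186 0.0241 0.0294]
bed [321.  74.] [284, 69, 75, 10, 731] [581.3 -51.6] [ 5.  45.1] 79.9 z [0.0246 0.0258 0.0287]
bed [321. 116.] [284, 96, 75, 41, 2991] [577.2 -75.7] [23.9 45.8] 80.2 z [0.0245 0.0257 0.0269]
panel [318. 270.] [223, 137, 206, 286, 48010] [ 568.2 -141.2] [110.2  70.9] 80.2 z [0.149 0.15  0.151]
```

View pics/w3.png

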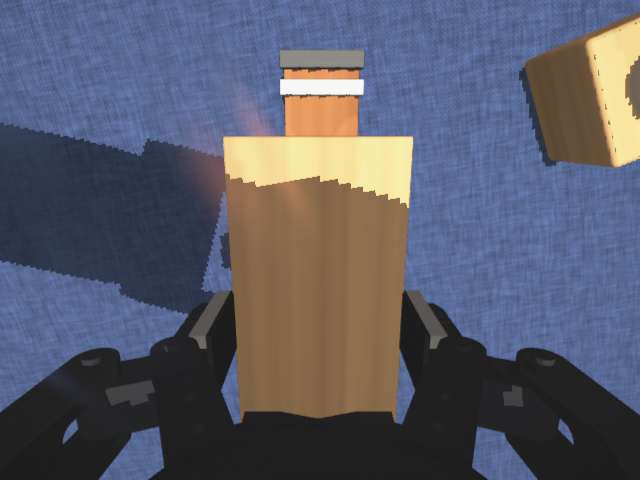

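The wrist view shows the stop at (321,87) and the block behind it at (322,59). The bed centre column is 321 and the panel is held square at (318,137–415). The lateral error is 1.3 mm, so I correct it while lowering.

Call:
send_rows --deltas '[[[0, 0.0013, 0.02, 0, 0, 0, -0.2], [0, 0, 0.03, 0, 0, 0, -0.2], [0, 0, 0.03, 0, 0, 0, -0.2], [0, 0, 0.02, 0, 0, 0, -0.2], [0, 0, 0.009, 0, 0, 0, -0.2], [0, 0, 0.003, 0, 0, 0, -0.2], [0, 0, 0, 0, 0, 0, -0.2]]]'

```text
time_s: 18.23
position: [0.5645, -0.1507, 0.0508]
tool_rot: [[0.173, 0.985, 0.001], [0.985, -0.173, -0.0], [-0.0, 0.001, -1.0]]
ft_force: [0.1, -1.0, -1.0]
grip_width: 0.0608
gripper_force: 38.8
```

Call:
send_rows --deltas '[[[0, 0, 0.001, 0, 0, 0, -0.2], [0, 0, 0.001, 0, 0, 0, -0.2], [0, 0, 0, 0, 0, 0, -0.2]]]'

```text
time_s: 18.6
position: [0.5643, -0.1506, 0.0484]
tool_rot: [[0.173, 0.985, 0.0], [0.985, -0.173, -0.0], [-0.0, 0.0, -1.0]]
ft_force: [-0.1, -0.4, 0.7]
grip_width: 0.0607
gripper_force: 38.8
```

Call:
send_rows --deltas '[[[0, 0, 0.0006, 0, 0, 0, -0.2], [0, 0, 0, 0, 0, 0, 0.8], [0, 0, 0, 0, 0, 0, 0.8], [0, 0, 0, 0, 0, 0, 0.8], [0, 0, -0.02, 0, 0, 0, 0.8], [0, 0, -0.04, 0, 0, 0, 0.8], [0, 0, -0.04, 0, 0, 0, 0.8], [0, 0, -0.04, 0, 0, 0, 0.3], [0, 0, -0.02, 0, 0, 0, 0.3], [0, 0, 0, 0, 0, 0, 0.3]]]'

```text
time_s: 19.85
position: [0.5646, -0.1508, 0.2089]
tool_rot: [[0.173, 0.985, 0.003], [0.985, -0.173, -0.001], [-0.001, 0.003, -1.0]]
ft_force: [-0.3, 0.5, -0.8]
grip_width: 0.0555
gripper_force: 0.0
```

```bash
python3 panel.py bed .031 .045 .5645 -.15
python3 - <<'E'
from h import *
s=telemetry.observe(); print(s["tool_rot"].round(3).tolist())
E
```

```text
[ 0.56463704 -0.15075815  0.20890591] [-26.5  27.3  73.4   0.   79.2 -16.6]
wrist
[317.  70.] [282, 64, 71, 14, 972] z [0.0324 0.0337 0.035 ] [582.6 -44.6] [ 8.8 48.8] 80.0
[316. 215.] [274, 134, 86, 167, 13436] z [0.0346 0.0357 0.0369] [ 563.4 -150.6] [130.1  61.9] 80.0
[317. 323.] [288, 312, 59, 24, 815] z [0.0324 0.0337 0.0348] [ 548.9 -236.8] [21.5 48.1] 81.2
top
[[0.173, 0.985, -0.001], [0.985, -0.173, 0.001], [0.0, -0.001, -1.0]]
```

Panel is seated at (563.4,-150.6), 0.7 mm off centre and square to the bed. On to the knob.

Call:
send_rows --deltas '[[[-0.0411, 0.0068, 0, 0, 0, 0, 0.1], [-0.0411, 0.0068, 0, 0, 0, 0, 0.1], [-0.0411, 0.0068, 0, 0, 0, 0, 0.1], [-0.0411, 0.0068, 0, 0, 0, 0, 0.1], [-0.0411, 0.0068, 0, 0, 0, 0, 0.1], [0, 0, 0, 0, 0, 0, 0.1]]]'

```text
time_s: 20.7
position: [0.5612, -0.3613, 0.2051]
tool_rot: [[0.176, 0.984, -0.002], [0.984, -0.176, 0.002], [0.001, -0.003, -1.0]]
ft_force: [-0.1, 1.0, 0.9]
grip_width: 0.047
gripper_force: 0.0
```

Run:
```python
from h import *
s=telemetry.observe(); im=optics.get_image("wrist"); P=pts(im,s); cv2.imwrite("pics/w4.png",im["image"][:,:,::-1])
print(s["position"],s["q"].round(1))
ok=im["range_z"]>0
def rect(nm,m):
    k,lab,st,ce=cv2.connectedComponentsWithStats(m.astype(np.uint8))
    for i in range(1,k):
        if st[i,4]<150: continue
        p=P[lab==i]; c,r=cv2.minEnclosingCircle((p[:,:2]*1000).astype(np.float32))
        print(nm,ce[i].round(),st[i].tolist(),np.round(c,1),round(r,1),"z",np.percentile(p[:,2],[5,50,95]).round(4))
rect("knobtop",ok&(P[...,2]>.1)&(P[...,2]<.115))
rect("knob",ok&(P[...,2]>.08)&(P[...,2]<.115))
rect("wheel",ok&(P[...,2]>.058)&(P[...,2]<.072))
```

```text
[ 0.56124798 -0.36131535  0.2051252 ] [-42.9  35.9  58.1  -0.   86.1 -32.7]
knobtop [321. 244.] [304, 226, 36, 36, 1042] [ 562.9 -358.6] 11.0 z [0.1029 0.1055 0.1066]
knob [321. 240.] [304, 219, 36, 43, 1276] [ 563.  -358.5] 11.0 z [0.0862 0.1052 0.1066]
wheel [265. 165.] [178, 80, 181, 182, 12140] [ 535. -317.] 59.9 z [0.0632 0.0667 0.0713]
```

View pics/w4.png

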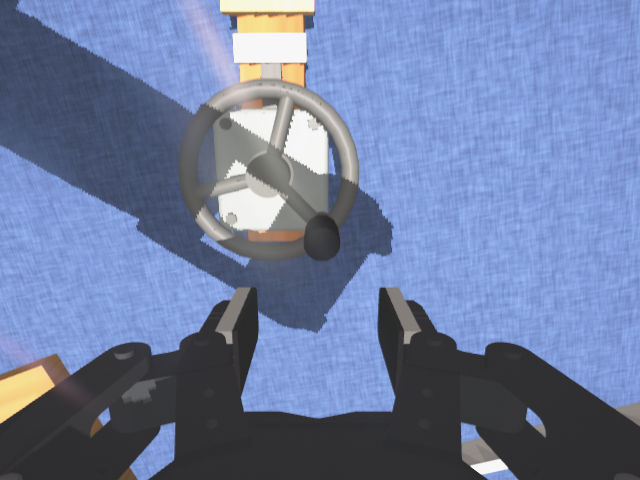

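The wrist view shows the knob at (321,240), which measures (563,-358.5). The wheel is centred at (535,-317) and its radius matches 50 mm. I descend and grip the knob.

Call:
send_rows --deltas '[[[0.0007, 0.0003, 0.02, 0, 0, 0, 0], [0, 0, 0.03, 0, 0, 0, 0], [0, 0, 0.03, 0, 0, 0, 0], [0, 0, 0.02, 0, 0, 0, 0], [0, 0, 0.008, 0, 0, 0, 0], [0, 0, 0, 0, 0, 0, 0], [0, 0, 0, 0, 0, 0, 0]]]'

```text
time_s: 21.62
position: [0.563, -0.3582, 0.1006]
tool_rot: [[0.173, 0.985, 0.001], [0.985, -0.173, -0.001], [-0.001, 0.001, -1.0]]
ft_force: [-0.3, -0.1, 0.2]
grip_width: 0.0423
gripper_force: 0.0
```

Call:
send_rows --deltas '[[[0, 0, 0, 0, 0, 0, -1], [0, 0, 0, 0, 0, 0, -1], [0, 0, 0, 0, 0, 0, -1], [-0.0078, -0.0105, 0, 0, 0, 0, -1], [-0.0048, -0.0121, 0, 0, 0, 0, -1], [-0.0015, -0.013, 0, 0, 0, 0, -1]]]' --squeeze 45

```text
time_s: 22.38
position: [0.5254, -0.3658, 0.1006]
tool_rot: [[0.173, 0.985, 0.002], [0.985, -0.173, 0.0], [0.0, 0.002, -1.0]]
ft_force: [4.1, 6.9, 7.5]
grip_width: 0.0206
gripper_force: 44.4
```

Call:
send_rows --deltas '[[[0.0019, -0.0129, 0, 0, 0, 0, -1], [0.0052, -0.012, 0, 0, 0, 0, -1], [0.0081, -0.0102, 0, 0, 0, 0, -1], [0.0105, -0.0078, 0, 0, 0, 0, -1], [0.0121, -0.0048, 0, 0, 0, 0, -1], [0.013, -0.0015, 0, 0, 0, 0, -1], [0.0129, 0.0019, 0, 0, 0, 0, -1], [0.012, 0.0052, 0, 0, 0, 0, -1], [0.0102, 0.0081, 0, 0, 0, 0, -1]]]'

```text
time_s: 23.5
position: [0.5067, -0.2759, 0.1006]
tool_rot: [[0.173, 0.985, 0.001], [0.985, -0.173, -0.002], [-0.002, 0.001, -1.0]]
ft_force: [0.6, -5.8, 5.1]
grip_width: 0.0208
gripper_force: 44.8
```

Call:
send_rows --deltas '[[[0.0078, 0.0105, 0, 0, 0, 0, -1], [0.0048, 0.0121, 0, 0, 0, 0, -1], [0.0015, 0.013, 0, 0, 0, 0, -1], [-0.0019, 0.0129, 0, 0, 0, 0, -1], [-0.0052, 0.012, 0, 0, 0, 0, -1], [-0.0081, 0.0102, 0, 0, 0, 0, -1], [-0.0105, 0.0078, 0, 0, 0, 0, -1], [0, 0, 0, 0, 0, 0, -1]]]'

```text
time_s: 24.5
position: [0.5832, -0.3011, 0.1007]
tool_rot: [[0.173, 0.985, 0.004], [0.985, -0.173, -0.002], [-0.001, 0.004, -1.0]]
ft_force: [6.0, -1.1, 6.2]
grip_width: 0.0204
gripper_force: 44.8
```

```bash
cat > fin.py <<'E'
from h import *
s=telemetry.observe(); d=s["position"][:2]-np.array([.535,-.317]); print("r",np.hypot(*d),"w",(80-np.degrees(np.arctan2(d[1],d[0])))%360, s["ft_force"].round(1))
a=np.array([np.cos(np.radians(80)),np.sin(np.radians(80))]); n=np.array([a[1],-a[0]])
for nm in("top","wrist"):
    im=optics.get_image(nm); P=pts(im,s); cv2.imwrite(f"pics/fin_{nm}_{s['time_s']:.1f}.png",im["image"][:,:,::-1])
    hsv=cv2.cvtColor(im["image"],cv2.COLOR_RGB2HSV)
    al=(P[...,:2]-[.535,-.317])@a-.120; la=(P[...,:2]-[.535,-.317])@n
    ok=(im["range_z"]>0)&(abs(la)<.04)&(al>-.05)&(al<.17)&(P[...,2]>.029)&(P[...,2]<.045)
    for l,m in(("steel",ok&(hsv[...,1]<90)),("wood",ok&(hsv[...,1]>=90)&(P[...,2]>.031))):
        k,lab,st,ce=cv2.connectedComponentsWithStats(m.astype(np.uint8))
        for i in range(1,k):
            if st[i,4]<40: continue
            j=lab==i; p=P[j]; r=cv2.minAreaRect((p[:,:2]*1000).astype(np.float32))
            print(nm,l,ce[i].round(),"clamp x mm",(np.percentile(al[j],[1,99])*1000).round(1),"y",(np.percentile(la[j],[1,99])*1000).round(1),"z",np.median(p[:,2]).round(4),np.round(r[1],1),round(r[2],1))
E
python3 fin.py
```

```text
r 0.050742614951234985 w 61.72197990685591 [ 6.  -1.1  6.2]
top steel [410. 226.] clamp x mm [-34.8  69.3] y [-14.6  30. ] z 0.0341 [113.6  38.5] 50.2
top wood [401. 225.] clamp x mm [ 9.7 67.4] y [-4.6 26.7] z 0.0357 [66.3 17.4] 51.2
wrist steel [216.  59.] clamp x mm [-47.8  23.2] y [-30.2  28.8] z 0.0344 [73.7 62.1] 79.8
wrist wood [270.  37.] clamp x mm [ 6.  23.8] y [ 4.7 30.3] z 0.0347 [31.8 14.7] 24.8
wrist wood [167.  45.] clamp x mm [6.1 6.9] y [-29.8  -7. ] z 0.0354 [ 1.  23.3] 79.8
```

Call:
send_rows --deltas '[[[-0.005, 0.0022, 0, 0, 0, 0, -1], [-0.005, 0.002, 0, 0, 0, 0, -1], [-0.0054, 0.0012, 0, 0, 0, 0, -1], [-0.0053, 0.0007, 0, 0, 0, 0, -1], [-0.0054, 0, 0, 0, 0, 0, -1], [-0.0054, -0.0004, 0, 0, 0, 0, -1], [0, 0, 0, 0, 0, 0, -1], [0, 0, 0, 0, 0, 0, -1]]]'

```text
time_s: 25.6
position: [0.583, -0.3328, 0.1007]
tool_rot: [[0.173, 0.985, 0.003], [0.985, -0.173, -0.002], [-0.001, 0.003, -1.0]]
ft_force: [4.6, -1.1, 5.4]
grip_width: 0.0206
gripper_force: 44.8
```

```bash
python3 fin.py
```

```text
r 0.050516084285829765 w 98.19899479831034 [ 4.6 -1.1  5.4]
top steel [359. 222.] clamp x mm [139.  160.3] y [-8.  25.1] z 0.033 [19.5 37.2] 67.2
wrist steel [205.  49.] clamp x mm [-49.4  -6.9] y [-19.7  20.5] z 0.0309 [43.4 49.6] 80.5
```

Call:
send_rows --deltas '[[[0, 0, 0, 0, 0, 0, 0], [0, 0, 0, 0, 0, 0, 0], [0, 0, 0, 0, 0, 0, 0], [0, 0, -0.02, 0, 0, 0, 0], [0, 0, -0.04, 0, 0, 0, 0], [0, 0, -0.05, 0, 0, 0, 0], [0.03, 0, 0, 0, 0, 0, 0], [0.05, 0, 0, 0, 0, 0, 0], [0.05, 0, 0, 0, 0, 0, 0], [0.05, 0, 0, 0, 0, 0, 0], [0, 0, 0, 0, 0, 0, 0], [0, 0, 0, 0, 0, 0, 0]]]'

```text
time_s: 27.2
position: [0.613, -0.1557, 0.2096]
tool_rot: [[0.173, 0.985, -0.0], [0.985, -0.173, -0.0], [-0.0, -0.0, -1.0]]
ft_force: [0.5, 0.0, -0.1]
grip_width: 0.0427
gripper_force: 0.0
```

```bash
python3 fin.py; ls pics
```

```text
r 0.17918943248862595 w 15.800618334065874 [ 0.5  0.  -0.1]
top steel [363. 223.] clamp x mm [104.1 161. ] y [-25.2  29.5] z 0.0337 [60.1 55.7] 82.4
top wood [370. 228.] clamp x mm [ 98.6 137.1] y [-32.1  25.6] z 0.0354 [33.9 66.8] 65.9
wrist steel [249.  75.] clamp x mm [152.1 162. ] y [-24.7  24.3] z 0.0336 [10.1 50. ] 79.9
wrist steel [263. 121.] clamp x mm [ 92.5 149.5] y [-23.   29.1] z 0.0355 [60.8 55.3] 80.2
wrist steel [219. 116.] clamp x mm [122.6 137.4] y [-23.9 -21.7] z 0.0356 [15.1  2.3] 83.2
wrist steel [260. 287.] clamp x mm [-48.  12.] y [-24.3  24.8] z 0.0336 [62.1 49.9] 80.1
wrist wood [249. 200.] clamp x mm [ 13.3 138. ] y [-31.   29.8] z 0.0358 [130.2  62.3] 80.1
wrist wood [262. 108.] clamp x mm [127.2 141.5] y [ 0.7 12. ] z 0.0356 [13.9 12.6] 74.3
bed_top.png
bed_wrist.png
fin_top_24.5.png
fin_top_25.6.png
fin_top_27.2.png
fin_wrist_24.5.png
fin_wrist_25.6.png
fin_wrist_27.2.png
lay_top.png
lay_wrist.png
rackcrop.png
scene0.png
top0.png
w1.png
w3.png
w4.png
```

View pics/fin_wrist_27.2.png

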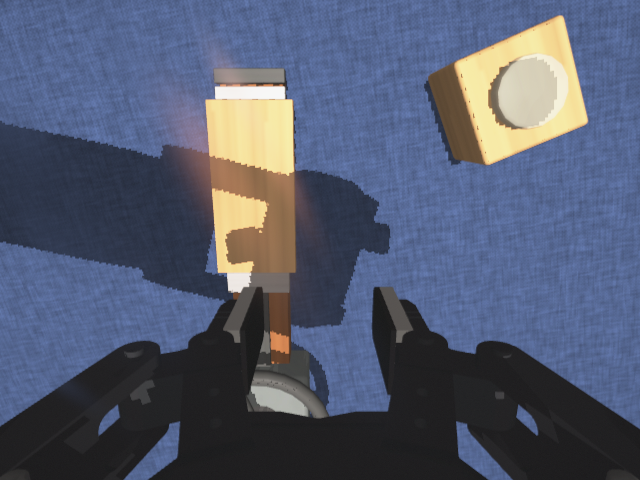

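The panel lies square between the jaw (258,282) and the stop (250,92). The stop is pushed back about 4 mm towards its block (250,75), leaving a small gap, and the robot is clear. I hand the job in.

```bash
python3 -c "
from rig import env
print(env.close_job())"
```

```text
the job is handed in; nothing more can be done
None
```

The tallest panel was slid out of the rack, laid flat and released, regrasped across its width, and clamped on the bed with the stop pushed back about 4 mm; the job was handed in at about 27 s with the robot clear, but I did not re-measure the bystanders at the end.

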